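# Empty the spent-vial tray and log it

### The arm

A 7-joint arm with a two-finger parallel gripper is mounted at the origin on the work surface. World frame = base frame: x ahead of the robot, y to its left, z up, the work surface at z = 0. Lengths are in m, angles in rad, forces in N, time in s.
With the tool pointing down it reaches from about 0.4 to 0.875 m from the base axis. Payload 19.3 kg.
Tool frame: the origin (TCP) lies between the finger pads; the fingertips stand 17 mm ahead of it and the grasp point (between the pads) lies 2 mm behind it; z points along the fingers, y is the line along which they close (so a half turn about z gives the same grasp; the last joint's range is limited). The gripper opens to 85 mm and grips with 20 to 120 N. Pads are 22 mm wide; open, the fingers measure 114 mm over their backs; the gripper's body (76 mm by 85 mm) begins 54 mm behind the grasp point. The pads swing forward as they close: fully open they stand 13 mm farther back than shut.
Start: joints at [1.191, 0.521, -0.036, 1.599, 0.021, 1.021, -0.113], TCP at [0.191, -0.595, 0.226] pointing down, gripper open.
Joint ranges: [-2.91, 2.91], [-0.3, 2.13], [-1.5, 1.42], [0.17, 2.43], [-1.26, 4.41], [0.16, 1.93], [-2.52, 2.52]. Speed limits (rad/s): [1.89, 1.89, 2.39, 2.39, 3.01, 3.01, 3.01].

### API

Orientations are given as [roll, pitch, yaw] about the fixed x, y, z axes, in that order (R = Rz(yaw) Ry(pitch) Rx(roll)).
In Python, from workcell import bot gives the robot as it stands.
- The arm moves only by the shell command python3 -m inch 'ROWS' [FORCE]. ROWS is JSON, a list of rows, each a list of 7 numbers: the shift along the tool's x, y, z in units of 200 mm (1.0 is 200 mm), then the turn, a rotation vector about the tool's x, y, z in units of 90 degrees (1.0 is 90 degrees), then the opening, from 0 (shut) to 1 (fully open). In form: [[x, y, z, rx, ry, rz, grip], ...]. A call has 1 to 20 rows; each row is the pose to reach, as a shift and turn from the pose commanded when the call began, along the tool's axes at that moment; what a row does not reach only later rows make up. A row lasts 1/8 s, in which the tool goes at most 62.5 mm and 10.7 degrees, less where a joint would pass 70% of its speed; a pose out of reach is approached as far as the arm can. A call with a number of a shift or a turn outside -1 to 1 is refused whole. A call with a gripper value outside its range is refused whole. The fingers move at their own pace and stop on an object; FORCE is the grip in N (left out, the last holds). Time passes only in rows, so rows that repeat a pose let the fingers close. It gives the time, the measured TCP pose, the force, the opening and the grip force at its end, in the units of the state.
- bot.observe(): the state, without advancing time (a new reading comes with each control period).
- bot.grab_frame(name): name is "scene" or "top"; returns a dict with "img" (384x512x3 uint8, red, green, blue), "z_map" (384x512 float32, m along the optical axis (not along the pixel's ray), 0 where there is no reading), "vfov" (degrees; the focal length in pixels is half the picture's height over the tangent of half this angle, whatever the lens; pixels are square), "cx", "cy" (the principal point, pixels), "rvec" (rotation vector, rad) and "tvec" (3), from world to camera coordinates, as OpenCV has them. Camera axes: x right, y down, z forward; pixel columns grow to the right and rows downward; lengths in m; the calibration is good to about 2 mm. A picture is of the moment at which its call begins.
- bot.job_done(): hands the job in; it is judged then, once.
The state is a dict: "clock": time; "qpos": joint angles; "qd": joint speeds; "joint_efforts": joint torques, N m; "position": TCP position; "tool_rot": TCP orientation; "force": force on the tool from outside, world axes, zero at the start; "moment": the same for the moment, N m; "grip_width": finger opening in m; "finger_force": force on a finger pad.
Only numpy, scipy, OpenCV 4.12 (cv2) and the standard library are available. Lean on these libraries where they do the work, as an engineer would, in place of code of your own. Each camera call takes 0.05 s, during which the arm holds its last target. There are 200 camera calls.

### The job

Clear up after the vaccination session: gather the spent vials standing about on the blue drape (not the fresh ones in the rack) into the white tray with the one already in it, then tip the whole tray out into the grey waste bin and set it back flat in the middle of its black mat. Only when every spent vial is in the bin and the tray is back on its mat, swing the tally counter's lever fully to its stop and let it spring back. Leave the capped syringes where they lie.

Things in the scene. Friction and masses are not known exactly. Their poses are not given: they have to be found in the camera images.
- mat: fixed black rubber mat, 190 x 260 mm (x, y), 3 mm thick, the tray's place; origin at the centre of its underside
- tray: loose white tray, 0.2 kg, 140 x 230 mm (x, y), floor 3 mm, walls 25 mm high on 3 sides; the +y end (towards the bin) has a pouring ramp instead: from y = 65 mm up to a lip 11 mm high at y = 109 mm. Handle in the middle: upright plate 8 mm thick (x), 60 mm wide (y), top 93 mm above the underside, gripped from above. Origin under the handle, on the underside. Empties when tilted 0.9 rad or more
- bin: fixed open-topped grey waste bin with a steel rim, 240 x 200 mm outside (x, y), 120 mm high, walls 5 mm; origin at the centre of its underside
- advance (a joint): sprung advance lever of the tally counter: 0 at rest, 1.1 at its stop (rad); it turns clockwise seen from above, about an upright axis; the spring brings it back when released (about 2 N at the knob at rest, 5 N at the stop)
- advance_tip (a point): top of the lever's upright black knob, 14 mm diameter; it stands 36 mm free above the lever arm, 60 mm from the lever's axis; at rest its top is 96 mm above the table
- advance_hinge (a point): point on the lever's upright axis, on top of the counter's housing (a fixed grey box 85 x 80 mm, 50 mm high, with a row of number wheels on its front)
- vial1: spent vial standing loose on the table, may be absent: empty glass injection vial, 24 mm diameter, 50 mm tall over its metal cap (cap 21 mm diameter, from 40 to 50 mm height; body slightly faceted so that it hardly rolls), 25 g; origin at the centre of its base, z along its axis towards the cap
- vial2: spent vial standing loose on the table, may be absent: empty glass injection vial, 24 mm diameter, 50 mm tall over its metal cap (cap 21 mm diameter, from 40 to 50 mm height; body slightly faceted so that it hardly rolls), 25 g; origin at the centre of its base, z along its axis towards the cap
- vial3: spent vial standing loose on the table, may be absent: empty glass injection vial, 24 mm diameter, 50 mm tall over its metal cap (cap 21 mm diameter, from 40 to 50 mm height; body slightly faceted so that it hardly rolls), 25 g; origin at the centre of its base, z along its axis towards the cap
- vial4: spent vial standing loose on the table, may be absent: empty glass injection vial, 24 mm diameter, 50 mm tall over its metal cap (cap 21 mm diameter, from 40 to 50 mm height; body slightly faceted so that it hardly rolls), 25 g; origin at the centre of its base, z along its axis towards the cap
- vial5: spent vial standing loose on the table, may be absent: empty glass injection vial, 24 mm diameter, 50 mm tall over its metal cap (cap 21 mm diameter, from 40 to 50 mm height; body slightly faceted so that it hardly rolls), 25 g; origin at the centre of its base, z along its axis towards the cap
- vial6: spent vial standing loose on the table, may be absent: empty glass injection vial, 24 mm diameter, 50 mm tall over its metal cap (cap 21 mm diameter, from 40 to 50 mm height; body slightly faceted so that it hardly rolls), 25 g; origin at the centre of its base, z along its axis towards the cap
- vial7: spent vial that stands in the tray from the start: empty glass injection vial, 24 mm diameter, 50 mm tall over its metal cap (cap 21 mm diameter, from 40 to 50 mm height; body slightly faceted so that it hardly rolls), 25 g; origin at the centre of its base, z along its axis towards the cap
- syringe1: loose capped syringe lying on the table, about 140 mm long, 14 mm high; bystander; origin under its middle, lies along its x
- syringe2: loose capped syringe lying on the table, about 140 mm long, 14 mm high; bystander; origin under its middle, lies along its x
Things that resemble listed ones, but are neither listed nor needed, are in the scene too. Leave any red look-alike of the vial7 alone.

How it is judged:
By the outcome, as a careful person would: the job done as asked, in the order asked, and still so for the second after the job is handed in, with the robot touching nothing.
Of vial1, vial2, vial3, vial4, vial5, vial6 only 4 to 6 are there at a start; the rules pass over those that are not, and their reading is None.
At some moment in a run one of vial1, vial2, vial3, vial4, vial5, vial6, vial7, tray may be knocked a few centimetres aside while the robot is not near it.
It also fails if it takes over 210 s, if anything falls off the work surface, if the arm or the gripper's body presses on something with over 40 N, if the wrist force passes 120 N, or if a joint passes its speed limit or range.

## Working session

There is one attempt and no reset: what is moved stays moved. The work goes in short steps, Python scripts to look and compute and a shell command to move; the robot and the scene stay as the last step left them, time stands still between calls to the robot, and variables do not carry over. Pictures are saved under pics/ and viewed, at most 14 in all, crops included, and the job is handed in when it is done.

```bash
mkdir -p pics; ls
cat > h.py <<'E'
import numpy as np,cv2
from scipy.spatial.transform import Rotation as R
from workcell import bot
def grab(n,save=None,scale=1.5,crop=None):
    f=bot.grab_frame(n)
    if save:
        im=f['img']
        if crop: im=im[crop[1]:crop[3],crop[0]:crop[2]]
        cv2.imwrite('pics/'+save,cv2.cvtColor(cv2.resize(im,None,fx=scale,fy=scale,interpolation=cv2.INTER_CUBIC),cv2.COLOR_RGB2BGR))
    return f
def cam(f):
    M=cv2.Rodrigues(np.array(f['rvec'],float))[0];return M,np.array(f['tvec'],float).ravel(),192/np.tan(np.radians(f['vfov'])/2)
def cloud(f):
    M,t,F=cam(f);z=f['z_map'];v,u=np.mgrid[:384,:512]
    P=np.stack([(u-f['cx'])/F*z,(v-f['cy'])/F*z,z],-1)
    W=(P-t)@M; W[z<=0]=np.nan; return W
def ray(f,u,v,h):
    M,t,F=cam(f);d=np.array([(u-f['cx'])/F,(v-f['cy'])/F,1])@M;c=-t@M
    return c+d*(h-c[2])/d[2]
def proj(f,p):
    M,t,F=cam(f);q=M@np.array(p)+t;return q[0]/q[2]*F+f['cx'],q[1]/q[2]*F+f['cy']
E
python3 - <<'E'
from h import *
o=bot.observe();print({k:np.round(v,3) for k,v in o.items()})
for n in('scene','top'):
    f=grab(n,n+'0.png');M,t,F=cam(f);print(n,F,f['cx'],f['cy'],-t@M)
E
```

```text
pics
{'clock': np.float64(0.0), 'qpos': array([ 1.191,  0.522, -0.036,  1.6  ,  0.021,  1.021, -0.113]), 'qd': array([-0.001, -0.001, -0.   , -0.001,  0.001,  0.001, -0.001]), 'joint_efforts': array([-1.0000e-03, -9.2711e+01,  1.9790e+00, -3.6995e+01,  1.8000e-02,
        8.0000e-03, -0.0000e+00]), 'position': array([ 0.19 , -0.595,  0.226]), 'tool_rot': array([-3.14,  0.  ,  0.31]), 'force': array([-0.081,  0.583,  0.062]), 'moment': array([ 0.026, -0.003, -0.034]), 'finger_force': np.float64(0.0), 'grip_width': np.float64(0.085)}
scene 391.63979264071236 255.51778966904718 196.69011014400417 [ 1.24952721 -0.13211745  0.66920961]
top 387.92146259686837 259.1897292332071 190.5957504468653 [ 3.92087531e-01 -4.15080196e-04  1.14869228e+00]
```

```bash
python3 -m inch --help | head -20
```

```text
invalid input: not JSON, or not a number
```

View pics/scene0.png

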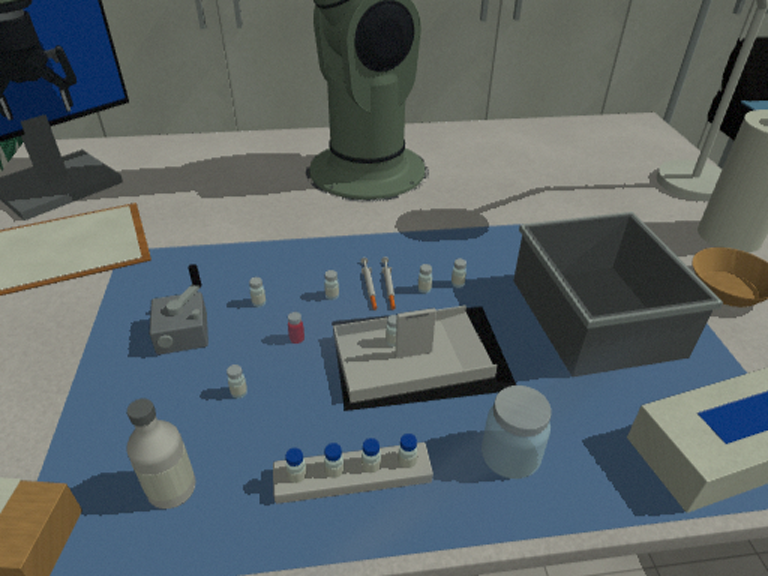

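View pics/top0.png

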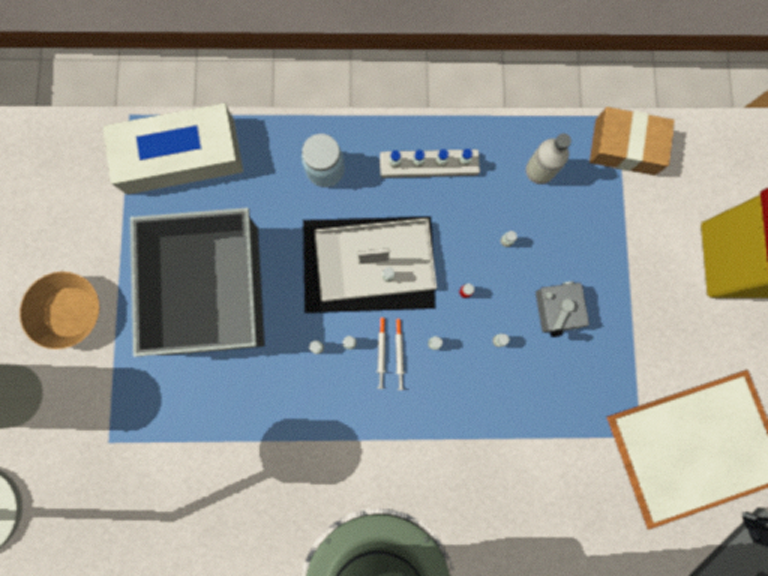

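The pictures (1.5x pixels, top view) show five standing spent vials at (316,347), (349,342), (435,343), (501,340) and (509,238), and vial7 in the tray at (388,274). Things that could be mistaken for them are the red vial (467,290), the four blue-capped vials in the rack (395–467,157), the bottle (545,160) and the jar (322,158). The lever knob is near (557,331) and the handle at (374,256).

```bash
cat > meas.py <<'E'
from h import *
def vials(f,lo=.03,hi=.062):
    W=cloud(f);z=W[...,2];m=((z>lo)&(z<hi)&(W[...,0]>.2)&(W[...,0]<.8)&(abs(W[...,1])<.55)).astype(np.uint8)
    n,l,s,c=cv2.connectedComponentsWithStats(m)
    out=[]
    for i in range(1,n):
        if 12<s[i,4]<160:
            k=l==i;p=W[k];top=np.percentile(p[:,2],90);q=p[p[:,2]>top-.008]
            out.append((*np.round((q.min(0)+q.max(0))[:2]/2,4),round(top,4),len(q),*np.round(c[i]*1.5),f['img'][k].mean(0).astype(int)))
    return out
E
python3 - <<'E'
from meas import *
f=grab('top','crop0.png',3.2,(200,130,400,260))
for v in vials(f):print(*v)
W=cloud(f);z=W[...,2]
def box(name,m):
    p=W[m].astype(np.float32);r=cv2.minAreaRect(p[:,:2].copy());print(name,len(p),np.round(r[0],4),np.round(r[1],4),round(r[2],2),np.round(np.percentile(p[:,2],[5,50,95]),4))
X,Y=W[...,0],W[...,1]
reg=(X>.38)&(X<.64)&(Y>-.12)&(Y<.17)
box('handle',reg&(z>.085)&(z<.11))
box('tray>20mm',reg&(z>.022)&(z<.036))
g=f['img'].astype(int).sum(-1)
box('mat',reg&(g<90)&(z<.01))
box('bin',(Y>.15)&(Y<.5)&(X>.25)&(X<.65)&(z>.115)&(z<.13))
c=(X>.3)&(X<.5)&(Y<-.2)&(Y>-.42)
box('housing',c&(z>.044)&(z<.054));box('knob',c&(z>.08)&(z<.11));box('arm',c&(z>.054)&(z<.08))
E
```

```text
0.7824 0.1006 0.0588 32 326.0 177.0 [ 85 101 106]
0.7872 -0.3324 0.0587 24 540.0 174.0 [126 126 111]
0.6587 -0.2633 0.0531 42 510.0 237.0 [170 179 173]
0.615 0.0043 0.0595 17 374.0 258.0 [91 90 82]
0.5876 -0.0241 0.0593 41 388.0 273.0 [182 187 177]
0.5206 0.5378 0.0437 53 93.0 308.0 [176 137  91]
0.5554 -0.176 0.0541 41 467.0 289.0 [174 156 152]
0.4578 -0.24 0.0544 42 502.0 339.0 [180 188 181]
0.457 0.0513 0.0542 44 349.0 341.0 [180 187 181]
0.4544 -0.1133 0.055 40 436.0 342.0 [183 190 184]
0.4476 0.1146 0.0541 43 316.0 346.0 [174 180 173]
handle 73 [0.6187 0.0043] [0.0083 0.0562] 5.54 [0.0888 0.0969 0.0998]
tray>20mm 191 [0.5374 0.0043] [0.1968 0.2415] 1.7 [0.0238 0.0292 0.0338]
mat 921 [0.581  0.0155] [0.1218 0.2532] 0.9 [0.0013 0.0048 0.0082]
bin 1040 [0.5471 0.3263] [0.2205 0.2129] 4.43 [0.1175 0.1216 0.1248]
housing 205 [ 0.4813 -0.316 ] [0.0322 0.1786] 12.18 [0.0461 0.0511 0.0536]
knob 29 [ 0.4678 -0.3328] [0.0117 0.0142] 37.94 [0.0868 0.0962 0.0992]
arm 76 [ 0.4737 -0.318 ] [0.0333 0.1698] 16.89 [0.0543 0.0612 0.0728]
```

View pics/crop0.png

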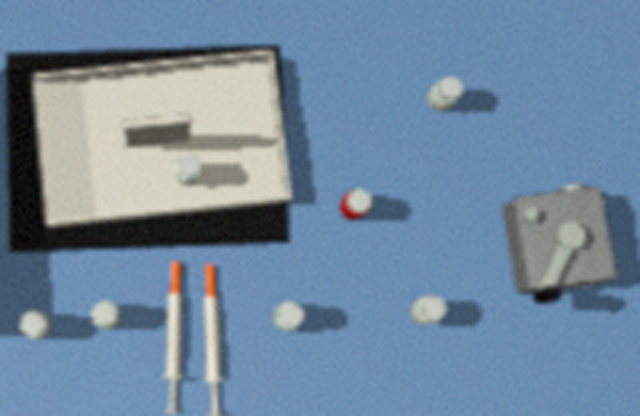

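The crop confirms the choice: the five white-capped standing vials and the one in the tray are spent. The one at crop (355,205) is the red look-alike, so I leave it. Next I refine the mat, bin and lever poses and work out the first move.

```bash
cat > go.py <<'E'
# python3 go.py x y z [yaw] : shift/turn in move units from the current pose (tool down), yaw optional
import sys
from h import *
a=[float(s) for s in sys.argv[1:]]
o=bot.observe();r=R.from_euler('xyz',o['tool_rot'])
print('t',round(o['clock'],2),np.round(o['position'],4),np.round(o['tool_rot'],3),'q',np.round(o['qpos'],2),'w',round(o['grip_width'],4),'ff',round(o['finger_force'],1),'F',np.round(o['force'],1))
if len(a)>=3:
    s=r.inv().apply(np.array(a[:3])-o['position'])/.2
    T=R.from_euler('xyz',a[3:6]) if len(a)==6 else R.from_euler('xyz',[np.pi,0,a[3] if len(a)>3 else o['tool_rot'][2]])
    print('shift',np.round(s,3),'turn',np.round((r.inv()*T).as_rotvec()/(np.pi/2),3))
E
cat > tray.py <<'E'
from meas import *
def handle(f):
    W=cloud(f);z=W[...,2];X,Y=W[...,0],W[...,1]
    m=(X>.38)&(X<.75)&(Y>-.17)&(Y<.2)&(z>.082)&(z<.112)
    p=W[m][:,:2];c,(w,h),a=cv2.minAreaRect(p.astype(np.float32))
    u,s,vt=np.linalg.svd(p-p.mean(0),full_matrices=False);d=vt[0]*np.sign(vt[0][1])
    return np.round(c,4),np.round((w,h),4),'yaw',round(float(np.arctan2(-d[0],d[1])),3)
def quad(f,m,h,lab):
    v,u=np.nonzero(m);P=np.array([ray(f,a,b,h)[:2] for a,b in zip(u,v)],np.float32)
    c,s,a=cv2.minAreaRect(P);print(lab,len(P),np.round(c,4),np.round(s,4),round(a,2))
def whites(f):
    W=cloud(f);z=W[...,2];X,Y=W[...,0],W[...,1];I=f['img'].astype(int)
    m=(X>.45)&(X<.76)&(Y>-.16)&(Y<.18)&(I.min(-1)>125)&(z<.07)
    n,l,s,c=cv2.connectedComponentsWithStats(m.astype(np.uint8));k=1+s[1:,4].argmax();quad(f,l==k,.025,'tray outline')
def mat(f):
    W=cloud(f);X,Y=W[...,0],W[...,1];g=f['img'].astype(int).max(-1)
    m=((X>.45)&(X<.78)&(Y>-.16)&(Y<.18)&(g<45)).astype(np.uint8)
    m=cv2.morphologyEx(m,cv2.MORPH_OPEN,np.ones((2,2)));n,l,s,c=cv2.connectedComponentsWithStats(m,connectivity=8)
    quad(f,np.isin(l,[i for i in range(1,n) if s[i,4]>60]),.003,'mat')
E
python3 - <<'E'
from tray import *
f=grab('top');print(handle(f));whites(f);mat(f)
cs=[ray(f,u/1.5,v/1.5,.003) for u,v in((303,221),(432,216),(435,310),(306,312))];print('matcorners',np.round(cs,3).tolist(),np.mean(cs,0))
cs=[ray(f,u/1.5,v/1.5,.12) for u,v in((132,213),(249,209),(257,347),(134,354))];print('bincorners',np.round(cs,3).tolist(),np.mean(cs,0))
print('hub',ray(f,568/1.5,305/1.5,.065))
g=grab('scene');print('knob scene',ray(g,194/1.5,266/1.5,.096),'hub',ray(g,188/1.5,296/1.5,.06))
W=cloud(g);p=W[170:195,122:138].reshape(-1,3);p=p[(p[:,2]>.085)&(p[:,2]<.11)];print(len(p),p.mean(0))
print('vials scene');[print(*v) for v in vials(g)]
E
python3 go.py .36 -.44 .2 .09
```

```text
(array([0.6186, 0.0044]), array([0.0094, 0.0562]), 'yaw', 0.097)
tray outline 3029 [0.6192 0.0011] [0.1408 0.2249] 5.89
mat 1288 [0.6106 0.0142] [0.1838 0.2542] 1.65
matcorners [[0.701, 0.147, 0.003], [0.711, -0.115, 0.003], [0.519, -0.117, 0.003], [0.516, 0.138, 0.003]] [0.61196871 0.01333696 0.003     ]
bincorners [[0.685, 0.44, 0.12], [0.692, 0.23, 0.12], [0.443, 0.209, 0.12], [0.432, 0.422, 0.12]] [0.56313238 0.32510343 0.12      ]
hub [ 0.52011604 -0.36224652  0.065     ]
knob scene [ 0.467657   -0.32778703  0.096     ] hub [ 0.49813936 -0.34068619  0.06      ]
35 [ 0.46989406 -0.3303984   0.09350422]
vials scene
0.5198 0.5376 0.0415 58 706.0 279.0 [99 79 49]
0.4472 0.1164 0.0511 47 459.0 266.0 [110 122 119]
0.4554 0.0534 0.0513 48 425.0 272.0 [111 122 119]
0.4542 -0.1106 0.0512 46 331.0 278.0 [114 125 123]
0.4577 -0.2382 0.0507 50 256.0 285.0 [116 127 124]
0.5546 -0.1746 0.0511 58 294.0 321.0 [111  95  99]
0.6582 -0.2615 0.0508 73 235.0 374.0 [117 128 125]
t 0.25 [ 0.1905 -0.5951  0.2258] [-3.141  0.     0.31 ] q [ 1.19  0.52 -0.04  1.6   0.02  1.02 -0.11] w 0.0849 ff 0.0 F [-0.1  0.   0.3]
shift [ 1.044 -0.48   0.129] turn [-0.    0.    0.14]
```

Both cameras agree within 2–3 mm. The mat is at (0.611, 0.014) with yaw about 0.028, and the tray is at (0.619, 0.004) with yaw about 0.097. Now the first hop.

```bash
python3 -m inch '[[0.3,-0.15,0.1,0,0,0.1,0.5],[0.6,-0.3,0.1,0,0,0.14,0.5],[0.9,-0.48,0.1,0,0,0.14,0.5],[1,-0.48,0.1,0,0,0.14,0.5],[1,-0.48,0.1,0,0,0.14,0.5]]' 60; python3 go.py .4577 -.239 .033 .09
```

```text
clock: 0.88
position: [0.3545, -0.4408, 0.2061]
tool_rot: [-3.141, -0.001, 0.095]
force: [-0.3, -0.0, 0.4]
grip_width: 0.0426
finger_force: 0.0
t 0.88 [ 0.3545 -0.4408  0.2061] [-3.141e+00 -1.000e-03  9.500e-02] q [ 0.81  0.45 -0.03  1.78  0.01  0.91 -0.7 ] w 0.0426 ff 0.0 F [-0.3 -0.   0.4]
shift [ 0.608 -0.955  0.867] turn [-0.    -0.001  0.003]
```

```bash
python3 -m inch '[[0.3,-0.5,0,0,0,0,0.5],[0.608,-0.955,0,0,0,0,0.5],[0.608,-0.955,0,0,0,0,0.5],[0.608,-0.955,0.3,0,0,0,0.5],[0.608,-0.955,0.6,0,0,0,0.5],[0.608,-0.955,0.8,0,0,0,0.5],[0.608,-0.955,0.867,0,0,0,0.5],[0.608,-0.955,0.867,0,0,0,0.5],[0.608,-0.955,0.867,0,0,0,0.1],[0.608,-0.955,0.867,0,0,0,0.1],[0.608,-0.955,0.867,0,0,0,0.1],[0.608,-0.955,0.867,0,0,0,0.1],[0.608,-0.955,0.7,0,0,0,0.1],[0.608,-0.955,0.4,0,0,0,0.1],[0.608,-0.955,0.1,0,0,0,0.1],[0.608,-0.955,0.1,0,0,0,0.1]]' 30
python3 - <<'E'
import numpy as np
c=np.array([.6188,.004]);t=.095
Q=np.array([[np.cos(t),-np.sin(t)],[np.sin(t),np.cos(t)]])
for p in((48,-78),(48,-28),(48,22),(-48,22),(-48,-80)):print(p,np.round(c+Q@np.array(p)/1000,4))
E
python3 go.py .5734 .0213 .186
```

```text
clock: 2.88
position: [0.4576, -0.2427, 0.1911]
tool_rot: [3.138, -0.007, 0.089]
force: [0.8, -0.9, -1.1]
grip_width: 0.0193
finger_force: 29.7
(48, -78) [ 0.674  -0.0691]
(48, -28) [ 0.6692 -0.0193]
(48, 22) [0.6645 0.0305]
(-48, 22) [0.5689 0.0213]
(-48, -80) [ 0.5786 -0.0802]
t 2.88 [ 0.4576 -0.2427  0.1911] [ 3.138 -0.007  0.089] q [ 0.44  0.39 -0.09  1.92  0.05  0.82 -1.15] w 0.0193 ff 29.7 F [ 0.8 -0.9 -1.1]
shift [ 0.694 -1.263  0.026] turn [ 0.003 -0.005 -0.   ]
```

Run:
```python
from meas import *
f=grab('scene','held1.png',4,(130,100,290,230))
for v in vials(f):print(*v)
```

```text
0.5188 0.5381 0.0412 56 706.0 279.0 [104  83  51]
0.4472 0.1165 0.0518 47 459.0 266.0 [115 127 125]
0.4544 0.0533 0.0519 47 425.0 272.0 [116 128 124]
0.4544 -0.1105 0.0513 46 331.0 278.0 [119 130 127]
0.5553 -0.1744 0.0513 59 294.0 321.0 [115  98 103]
0.6578 -0.2611 0.0513 77 235.0 374.0 [121 133 130]
```

View pics/held1.png

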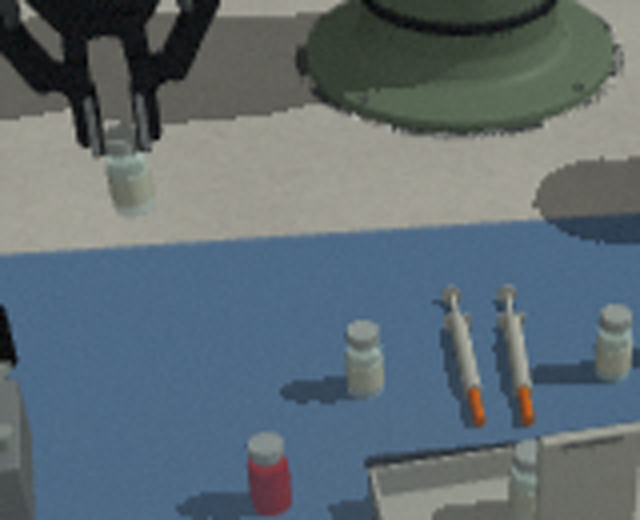

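The vial is held by its neck at crop (130,150), and the spot it came from is now empty. From here I grasp a little lower. Now I carry it to the tray.

```bash
python3 -m inch '[[0.2,-0.25,0,0,0,0,0.1],[0.4,-0.5,0,0,0,0,0.1],[0.6,-0.75,0,0,0,0,0.1],[0.67,-1,0,0,0,0,0.1],[0.67,-1,0,0,0,0,0.1]]'; python3 go.py .5689 .0213 .042 .095
```

```text
clock: 3.55
position: [0.5713, -0.0255, 0.185]
tool_rot: [-3.14, 0.001, 0.096]
force: [0.4, -0.5, -0.5]
grip_width: 0.0193
finger_force: 29.6
t 3.55 [ 0.5713 -0.0255  0.185 ] [-3.14e+00  1.00e-03  9.60e-02] q [ 0.03  0.49 -0.13  1.78  0.07  0.88 -1.6 ] w 0.0193 ff 29.6 F [ 0.4 -0.5 -0.5]
shift [ 0.012 -0.233  0.716] turn [-0.001  0.001  0.001]
```

```bash
python3 -m inch '[[0.012,-0.233,0.2,0,0,0,0.1],[0.012,-0.233,0.45,0,0,0,0.1],[0.012,-0.233,0.65,0,0,0,0.1],[0.012,-0.233,0.7,0,0,0,0.1],[0.012,-0.233,0.715,0,0,0,0.1],[0.012,-0.233,0.715,0,0,0,0.1],[0.012,-0.233,0.715,0,0,0,0.4],[0.012,-0.233,0.715,0,0,0,0.4],[0.012,-0.233,0.715,0,0,0,0.4],[0.012,-0.233,0.5,0,0,0,0.4],[0.012,-0.233,0.2,0,0,0,0.4],[0.012,-0.233,0,0,0,0,0.45],[0.012,-0.233,0,0,0,0,0.45]]'
python3 - <<'E'
from tray import *
f=grab('scene')
for v in vials(f,.035,.07):print(*v)
E
python3 go.py .4544 .0523 .026 .09
```

```text
clock: 5.18
position: [0.5709, 0.0162, 0.1892]
tool_rot: [3.142, -0.005, 0.09]
force: [0.3, 0.2, -0.7]
grip_width: 0.0384
finger_force: 0.0
0.5194 0.5379 0.0414 54 706.0 279.0 [111  88  54]
0.4456 0.1163 0.0518 45 459.0 265.0 [119 131 129]
0.4563 0.0535 0.0516 47 425.0 271.0 [121 133 130]
0.4527 -0.1106 0.0511 48 331.0 277.0 [124 135 132]
0.5644 0.0198 0.0577 17 418.0 308.0 [130 141 141]
0.5553 -0.1745 0.0513 59 294.0 319.0 [96 86 92]
0.6586 -0.261 0.0511 75 234.0 373.0 [125 137 134]
0.7852 0.4117 0.0698 39 728.0 383.0 [163 169 150]
0.7932 0.3465 0.0698 23 689.0 393.0 [162 168 152]
t 5.22 [0.57   0.0161 0.1873] [ 3.142e+00 -2.000e-03  9.000e-02] q [-0.03  0.48 -0.13  1.78  0.08  0.88 -1.69] w 0.0386 ff 0.0 F [-0.1  0.4 -0.9]
shift [-0.561 -0.232  0.805] turn [ 0.    -0.002 -0.   ]
```

Vial 1 stands in the tray at (0.564, 0.020). The next vial can be picked and placed in one call.

```bash
python3 -m inch '[[-0.3,-0.12,0,0,0,0,0.5],[-0.555,-0.232,0.1,0,0,0,0.5],[-0.555,-0.232,0.4,0,0,0,0.5],[-0.555,-0.232,0.65,0,0,0,0.5],[-0.555,-0.232,0.786,0,0,0,0.5],[-0.555,-0.232,0.786,0,0,0,0.5],[-0.555,-0.232,0.786,0,0,0,0.1],[-0.555,-0.232,0.786,0,0,0,0.1],[-0.555,-0.232,0.786,0,0,0,0.1],[-0.555,-0.232,0.786,0,0,0,0.1],[-0.555,-0.232,0.5,0,0,0,0.1],[-0.555,-0.232,0.2,0,0,0,0.1],[-0.35,-0.15,0,0,0,0,0.1],[-0.05,-0.08,0,0,0,0,0.1],[0.25,-0.03,0,0,0,0,0.1],[0.49,-0.03,0,0,0,0,0.1],[0.49,-0.03,0,0,0,0,0.1]]'; python3 go.py .6675 .0308 .0385 .09
```

```text
clock: 7.35
position: [0.6683, 0.0312, 0.1852]
tool_rot: [-3.141, -0.0, 0.09]
force: [-1.8, -0.8, -1.2]
grip_width: 0.0213
finger_force: 29.4
t 7.35 [0.6683 0.0312 0.1852] [-3.141 -0.     0.09 ] q [-0.05  0.64 -0.14  1.51  0.1   1.01 -1.69] w 0.0213 ff 29.4 F [-1.8 -0.8 -1.2]
shift [-0.004  0.002  0.734] turn [-0. -0. -0.]
```

```bash
python3 -m inch '[[0,0,0.3,0,0,0,0.1],[0,0,0.6,0,0,0,0.1],[0,0,0.7,0,0,0,0.1],[0,0,0.735,0,0,0,0.1],[0,0,0.735,0,0,0,0.1],[0,0,0.735,0,0,0,0.4],[0,0,0.735,0,0,0,0.4],[0,0,0.735,0,0,0,0.4],[0,0,0.5,0,0,0,0.4],[0,0,0.2,0,0,0,0.4],[-0.2,-0.1,0,0,0,0,0.45],[-0.5,-0.3,0,0,0,0,0.5],[-0.8,-0.4,0,0,0,0,0.5],[-0.98,-0.5,0,0,0,0,0.5],[-0.98,-0.5,0,0,0,0,0.5]]'
python3 - <<'E'
from tray import *
for n in('scene','top'):
    f=grab(n)
    for v in vials(f,.035,.07):print(*v)
print(handle(f))
E
python3 go.py .4465 .1155 .03 .09
```

```text
clock: 9.22
position: [0.4599, 0.1141, 0.1868]
tool_rot: [-3.141, -0.0, 0.093]
force: [1.1, 0.0, 0.1]
grip_width: 0.0429
finger_force: 0.0
0.522 0.5375 0.0421 52 705.0 278.0 [113  90  56]
0.4465 0.1161 0.0521 43 460.0 265.0 [119 131 129]
0.4535 -0.1107 0.0511 50 331.0 277.0 [ 96 106 105]
0.5647 0.0199 0.0578 17 418.0 308.0 [130 141 140]
0.555 -0.1744 0.0509 59 294.0 319.0 [119 110 112]
0.6689 0.032 0.0573 70 438.0 359.0 [124 134 128]
0.658 -0.2614 0.0509 74 234.0 373.0 [124 135 133]
0.7824 0.4346 0.0696 23 744.0 381.0 [163 169 151]
0.7886 -0.3338 0.0674 25 542.0 173.0 [133 134 117]
0.7832 0.1026 0.0667 34 325.0 176.0 [ 94 112 118]
0.6425 0.2336 0.0657 27 254.0 244.0 [43 46 44]
0.6691 0.0301 0.0595 42 360.0 232.0 [182 187 178]
0.658 -0.2639 0.0534 41 510.0 236.0 [182 191 186]
0.6152 0.0043 0.0679 14 373.0 258.0 [97 95 86]
0.5871 -0.0241 0.0606 40 388.0 273.0 [195 200 190]
0.5717 0.0188 0.061 41 366.0 281.0 [189 194 184]
0.5444 0.5369 0.0444 26 94.0 294.0 [185 147  99]
0.5555 -0.1761 0.0536 42 468.0 289.0 [190 183 179]
0.4905 0.5373 0.0431 24 92.0 326.0 [182 145  99]
0.4543 -0.1126 0.0535 45 436.0 342.0 [132 140 137]
(array([0.6185, 0.0043]), array([0.0089, 0.0561]), 'yaw', 0.087)
t 9.32 [0.4628 0.113  0.1866] [-3.142e+00 -1.000e-03  9.000e-02] q [-0.22  0.35 -0.18  2.02  0.09  0.79 -1.93] w 0.0425 ff 0.0 F [1.  0.5 0.3]
shift [-0.081 -0.02   0.783] turn [-0.    -0.001  0.   ]
```

```bash
python3 -m inch '[[-0.081,-0.02,0.25,0,0,0,0.5],[-0.081,-0.02,0.55,0,0,0,0.5],[-0.081,-0.02,0.783,0,0,0,0.5],[-0.081,-0.02,0.783,0,0,0,0.5],[-0.081,-0.02,0.783,0,0,0,0.1],[-0.081,-0.02,0.783,0,0,0,0.1],[-0.081,-0.02,0.783,0,0,0,0.1],[-0.081,-0.02,0.783,0,0,0,0.1],[-0.081,-0.02,0.5,0,0,0,0.1],[-0.081,-0.02,0.2,0,0,0,0.1],[0.1,0.1,0,0,0,0,0.1],[0.3,0.3,0,0,0,0,0.1],[0.5,0.5,0,0,0,0,0.1],[0.75,0.7,0,0,0,0,0.1],[0.976,0.751,0,0,0,0,0.1],[0.976,0.751,0,0,0,0,0.1],[0.976,0.751,0,0,0,0,0.1]]'; python3 go.py .671 -.0193 .0385 .09
```

```text
clock: 11.45
position: [0.6695, -0.0189, 0.1864]
tool_rot: [-3.141, 0.0, 0.09]
force: [0.2, -1.1, 0.3]
grip_width: 0.0209
finger_force: 29.4
t 11.45 [ 0.6695 -0.0189  0.1864] [-3.141  0.     0.09 ] q [ 0.03  0.64 -0.14  1.5   0.1   1.01 -1.62] w 0.0209 ff 29.4 F [ 0.2 -1.1  0.3]
shift [0.007 0.003 0.74 ] turn [-0.  0.  0.]
```

```bash
python3 -m inch '[[0.007,0,0.3,0,0,0,0.1],[0.007,0,0.6,0,0,0,0.1],[0.007,0,0.7,0,0,0,0.1],[0.007,0,0.738,0,0,0,0.1],[0.007,0,0.738,0,0,0,0.1],[0.007,0,0.738,0,0,0,0.4],[0.007,0,0.738,0,0,0,0.4],[0.007,0,0.738,0,0,0,0.4],[0,0,0.5,0,0,0,0.4],[0,0,0.2,0,0,0,0.4],[-0.2,0.1,0,0,0,0,0.45],[-0.5,0.2,0,0,0,0,0.5],[-0.8,0.3,0,0,0,0,0.5],[-0.98,0.364,0,0,0,0,0.5],[-0.98,0.364,0,0,0,0,0.5],[-0.98,0.364,0,0,0,0,0.5]]'
python3 - <<'E'
from tray import *
for n in('scene','top'):
    f=grab(n)
    for v in vials(f,.035,.065):print(*v)
print(handle(f))
E
python3 go.py .454 -.1115 .03 .09
```

```text
clock: 13.45
position: [0.4823, -0.109, 0.1865]
tool_rot: [3.142, -0.001, 0.09]
force: [0.2, 1.0, -0.8]
grip_width: 0.0429
finger_force: 0.0
0.5208 0.538 0.0415 56 706.0 278.0 [110  88  54]
0.4526 -0.1107 0.0514 49 330.0 277.0 [120 131 128]
0.5659 0.0197 0.0581 17 418.0 308.0 [126 137 137]
0.5553 -0.1746 0.0507 59 294.0 320.0 [116 105 109]
0.6691 0.0317 0.0571 71 438.0 359.0 [122 132 126]
0.6733 -0.0176 0.0572 70 404.0 364.0 [122 132 126]
0.6583 -0.2615 0.0514 72 234.0 373.0 [121 132 130]
0.7886 -0.3339 0.062 28 541.0 173.0 [137 137 121]
0.7854 0.099 0.0615 33 326.0 176.0 [ 93 112 117]
0.6719 -0.0191 0.0601 41 386.0 229.0 [187 192 183]
0.6696 0.0301 0.0599 41 360.0 232.0 [185 190 181]
0.6587 -0.2636 0.0539 41 510.0 236.0 [188 196 191]
0.6151 0.0043 0.0623 13 374.0 258.0 [100  98  89]
0.587 -0.024 0.0603 42 388.0 273.0 [199 203 194]
0.5713 0.0188 0.0601 42 366.0 281.0 [192 197 187]
0.5276 0.537 0.0443 46 94.0 304.0 [188 149 101]
(array([0.6178, 0.0043]), array([0.0086, 0.0561]), 'yaw', 0.089)
t 13.55 [ 0.4824 -0.1087  0.1861] [-3.141 -0.     0.091] q [ 0.22  0.37 -0.16  1.97  0.08  0.8  -1.46] w 0.0425 ff 0.0 F [-0.2  0.2  0.1]
shift [-0.143  0.001  0.781] turn [-0. -0.  0.]
```

```bash
python3 -m inch '[[-0.143,0,0.25,0,0,0,0.5],[-0.143,0,0.55,0,0,0,0.5],[-0.143,0,0.781,0,0,0,0.5],[-0.143,0,0.781,0,0,0,0.5],[-0.143,0,0.781,0,0,0,0.1],[-0.143,0,0.781,0,0,0,0.1],[-0.143,0,0.781,0,0,0,0.1],[-0.143,0,0.781,0,0,0,0.1],[-0.143,0,0.5,0,0,0,0.1],[-0.143,0,0.2,0,0,0,0.1],[0.1,0,0,0,0,0,0.1],[0.4,-0.05,0,0,0,0,0.1],[0.7,-0.1,0,0,0,0,0.1],[0.982,-0.11,0,0,0,0,0.1],[0.982,-0.11,0,0,0,0,0.1],[0.982,-0.11,0,0,0,0,0.1]]'; python3 go.py .676 -.0691 .0385 .09
```

```text
clock: 15.55
position: [0.6746, -0.0699, 0.1862]
tool_rot: [3.142, 0.001, 0.09]
force: [-0.2, -0.1, -0.6]
grip_width: 0.0206
finger_force: 29.4
t 15.55 [ 0.6746 -0.0699  0.1862] [3.142e+00 1.000e-03 9.000e-02] q [ 0.11  0.65 -0.15  1.48  0.11  1.02 -1.55] w 0.0206 ff 29.4 F [-0.2 -0.1 -0.6]
shift [ 0.008 -0.003  0.738] turn [ 0.  0. -0.]
```

```bash
python3 -m inch '[[0.007,0,0.3,0,0,0,0.1],[0.007,0,0.6,0,0,0,0.1],[0.007,0,0.7,0,0,0,0.1],[0.007,0,0.738,0,0,0,0.1],[0.007,0,0.738,0,0,0,0.1],[0.007,0,0.738,0,0,0,0.4],[0.007,0,0.738,0,0,0,0.4],[0.007,0,0.738,0,0,0,0.4],[0,0,0.5,0,0,0,0.4],[0,0,0.2,0,0,0,0.4],[0,0.2,0,0,0,0,0.45],[-0.1,0.5,0,0,0,0,0.5],[-0.168,0.8,0,0,0,0,0.5],[-0.168,0.952,0,0,0,0,0.5],[-0.168,0.952,0,0,0,0,0.5],[-0.168,0.952,0,0,0,0,0.5]]'
python3 - <<'E'
from tray import *
for n in('scene','top'):
    f=grab(n)
    for v in vials(f,.035,.065):print(*v)
print(handle(f))
E
python3 go.py .6585 -.2625 .03 .09
```

```text
clock: 17.55
position: [0.6589, -0.2614, 0.1861]
tool_rot: [-3.141, -0.0, 0.09]
force: [-0.3, 0.8, -0.8]
grip_width: 0.0431
finger_force: 0.0
0.52 0.5374 0.0419 51 705.0 278.0 [117  93  57]
0.5655 0.0198 0.0579 17 418.0 308.0 [133 145 144]
0.5547 -0.1745 0.0515 59 294.0 319.0 [123 113 117]
0.6694 0.0322 0.0574 68 438.0 359.0 [128 138 132]
0.6728 -0.0176 0.0573 70 404.0 364.0 [128 138 132]
0.6757 -0.069 0.057 73 369.0 369.0 [129 139 133]
0.658 -0.2614 0.0514 70 235.0 373.0 [128 140 138]
0.7819 0.1004 0.0615 30 326.0 176.0 [ 98 116 122]
0.6776 -0.0712 0.0589 42 412.0 227.0 [196 202 191]
0.6721 -0.019 0.06 40 386.0 229.0 [193 198 188]
0.6687 0.0301 0.0597 42 360.0 232.0 [189 195 184]
0.6584 -0.263 0.054 42 510.0 236.0 [192 201 195]
0.6157 0.0043 0.0624 14 373.0 258.0 [102 101  92]
0.5868 -0.0241 0.0599 42 388.0 273.0 [205 210 200]
0.5717 0.0188 0.0603 42 366.0 281.0 [199 204 194]
0.5206 0.5375 0.0443 54 93.0 309.0 [192 154 105]
0.5553 -0.1759 0.0549 41 467.0 289.0 [198 186 181]
(array([0.6184, 0.0043]), array([0.0086, 0.0563]), 'yaw', 0.086)
t 17.65 [ 0.6591 -0.2609  0.1862] [-3.141 -0.     0.092] q [ 0.38  0.7  -0.14  1.38  0.1   1.07 -1.26] w 0.0426 ff 0.0 F [-0.1  0.6  0.1]
shift [-0.004  0.008  0.781] turn [-0.    -0.     0.001]
```

```bash
python3 -m inch '[[-0.004,0.008,0.25,0,0,0,0.5],[-0.004,0.008,0.55,0,0,0,0.5],[-0.004,0.008,0.781,0,0,0,0.5],[-0.004,0.008,0.781,0,0,0,0.5],[-0.004,0.008,0.781,0,0,0,0.1],[-0.004,0.008,0.781,0,0,0,0.1],[-0.004,0.008,0.781,0,0,0,0.1],[-0.004,0.008,0.781,0,0,0,0.1],[-0.004,0.008,0.5,0,0,0,0.1],[-0.004,0.008,0.2,0,0,0,0.1],[-0.1,-0.2,0,0,0,0,0.1],[-0.2,-0.45,0,0,0,0,0.1],[-0.3,-0.7,0,0,0,0,0.1],[-0.33,-0.927,0,0,0,0,0.1],[-0.33,-0.927,0,0,0,0,0.1],[-0.33,-0.927,0,0,0,0,0.1]]'; python3 go.py .5768 -.0823 .0385 .09
```

```text
clock: 19.65
position: [0.5768, -0.0842, 0.1871]
tool_rot: [3.141, -0.002, 0.09]
force: [0.1, -0.2, -0.9]
grip_width: 0.0199
finger_force: 36.8
t 19.65 [ 0.5768 -0.0842  0.1871] [ 3.141e+00 -2.000e-03  9.000e-02] q [ 0.16  0.5  -0.17  1.75  0.1   0.9  -1.53] w 0.0199 ff 36.8 F [ 0.1 -0.2 -0.9]
shift [-0.001 -0.01   0.743] turn [ 0.001 -0.001 -0.   ]
```

```bash
python3 -m inch '[[0,-0.01,0.3,0,0,0,0.1],[0,-0.01,0.6,0,0,0,0.1],[0,-0.01,0.7,0,0,0,0.1],[0,-0.01,0.74,0,0,0,0.1],[0,-0.01,0.74,0,0,0,0.1],[0,-0.01,0.74,0,0,0,0.4],[0,-0.01,0.74,0,0,0,0.4],[0,-0.01,0.74,0,0,0,0.4],[0,-0.01,0.5,0,0,0,0.4],[0,0,0.2,0,0,0,0.4],[0,0,0,0,0,0,0.4],[0,0,0,0,0,-0.12,0.35],[0,0,0,0,0,-0.24,0.35],[0,0,0,0,0,-0.36,0.35],[0,0,0,0,0,-0.48,0.35],[0,0,0,0,0,-0.6,0.35],[0,0,0,0,0,-0.72,0.35],[0,0,0,0,0,-0.84,0.35],[0,0,0,0,0,-0.96,0.35],[0,0,0,0,0,-1,0.35]]'
python3 - <<'E'
from tray import *
for n in('scene','top'):
    f=grab(n,n+'1.png',3,(180,120,420,300)) if n=='scene' else grab(n)
    for v in vials(f,.035,.065):print(*v)
print(handle(f));whites(f)
E
python3 go.py .6185 .0043 .08 1.662
```

```text
clock: 22.15
position: [0.5763, -0.0839, 0.1862]
tool_rot: [-3.142, -0.0, 1.665]
force: [-1.0, -1.1, -0.4]
grip_width: 0.0297
finger_force: 0.0
0.5215 0.5386 0.0414 51 706.0 279.0 [111  88  54]
0.5658 0.0202 0.0581 17 418.0 308.0 [127 138 137]
0.5543 -0.1745 0.0515 56 294.0 320.0 [116 105 109]
0.5759 -0.0818 0.0573 60 354.0 322.0 [117 127 125]
0.6691 0.0318 0.0571 67 438.0 359.0 [122 132 126]
0.6726 -0.0174 0.0572 69 404.0 364.0 [122 132 126]
0.6769 -0.069 0.0572 74 369.0 369.0 [123 132 126]
0.785 0.0988 0.0623 31 327.0 176.0 [ 93 111 117]
0.788 -0.3346 0.0621 31 541.0 174.0 [135 136 119]
0.6723 -0.019 0.06 41 386.0 229.0 [188 193 183]
0.6688 0.0301 0.0612 40 360.0 231.0 [187 192 182]
0.6153 0.0043 0.0628 14 373.0 258.0 [100  98  90]
0.5872 -0.0241 0.06 42 388.0 273.0 [200 205 195]
0.5719 0.0188 0.0596 42 366.0 281.0 [192 197 188]
0.5755 -0.081 0.0585 22 417.0 279.0 [188 195 184]
0.5195 0.5374 0.0448 50 93.0 309.0 [187 149 102]
(array([0.6181, 0.0043]), array([0.0084, 0.0562]), 'yaw', 0.093)
tray outline 2560 [0.6179 0.0141] [0.142  0.2001] 5.77
t 22.25 [ 0.5764 -0.0839  0.1861] [-3.142 -0.     1.661] q [ 0.43  0.55 -0.56  1.73  0.35  0.96 -0.17] w 0.0298 ff 0.0 F [-0.6  0.1  0.1]
shift [0.42  0.25  0.531] turn [-0. -0. -0.]
```

View pics/scene1.png

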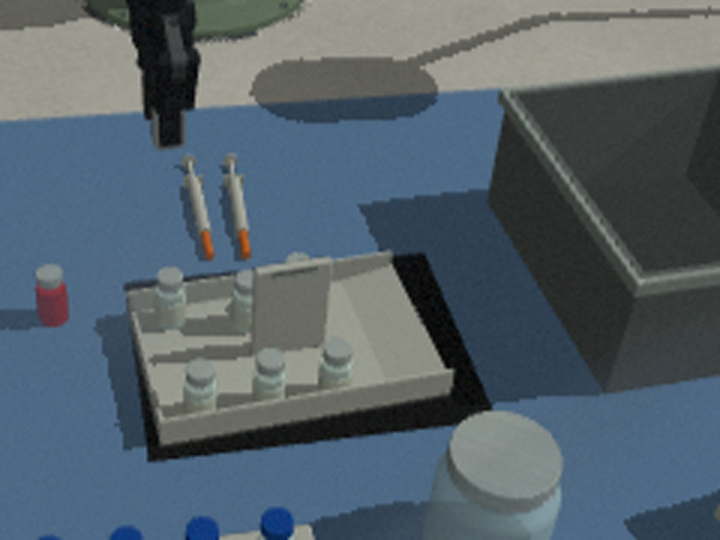

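All six vials stand in the tray: three along the front wall at crop (200,385), (270,375) and (338,362), and three along the back, the third mostly hidden behind the handle. Next I grip the handle and lift.

```bash
python3 -m inch '[[0.2,0.12,0,0,0,0,0.35],[0.42,0.25,0,0,0,0,0.35],[0.42,0.25,0.1,0,0,0,0.35],[0.42,0.25,0.3,0,0,0,0.35],[0.42,0.25,0.45,0,0,0,0.35],[0.42,0.25,0.531,0,0,0,0.35],[0.42,0.25,0.531,0,0,0,0.35],[0.42,0.25,0.531,0,0,0,0],[0.42,0.25,0.531,0,0,0,0],[0.42,0.25,0.531,0,0,0,0],[0.42,0.25,0.531,0,0,0,0],[0.42,0.25,0.5,0,0,0,0],[0.42,0.25,0.45,0,0,0,0],[0.42,0.25,0.35,0,0,0,0],[0.42,0.25,0.2,0,0,0,0],[0.42,0.25,0,0,0,0,0],[0.42,0.25,-0.2,0,0,0,0],[0.42,0.25,-0.4,0,0,0,0],[0.42,0.25,-0.5,0,0,0,0],[0.42,0.25,-0.5,0,0,0,0]]' 100; python3 go.py .56 .15 .29 1.6
```

```text
clock: 24.75
position: [0.6191, 0.0047, 0.2884]
tool_rot: [3.138, 0.0, 1.661]
force: [-0.2, -0.3, -3.9]
grip_width: 0.0043
finger_force: 98.3
t 24.75 [0.6191 0.0047 0.2884] [3.138 0.    1.661] q [ 0.29  0.51 -0.59  1.52  0.29  1.2  -0.26] w 0.0043 ff 98.3 F [-0.2 -0.3 -3.9]
shift [ 0.75  -0.229 -0.009] turn [0.002 0.    0.039]
```

```bash
python3 -m inch '[[0.05,0,0,0,0,0,0],[0.15,-0.05,0,0,0,0,0],[0.3,-0.1,0,0,0,0,0],[0.45,-0.15,0,0,0,0,0],[0.6,-0.2,0,0,0,0,0],[0.75,-0.23,0,0,0,0.02,0],[0.9,-0.3,0,0,0,0.04,0],[0.97,-0.32,0,0,0,0.04,0],[0.97,-0.32,0,0,0,0.04,0]]'; python3 -m inch '[[0.1,-0.01,0,0,0,0,0],[0.25,-0.03,0,0,0,0,0],[0.4,-0.04,0,0,0,0,0],[0.4,-0.04,0,0,0,0,0]]'
python3 - <<'E'
from tray import *
f=grab('scene','carry.png',1.5)
E
python3 go.py .563 .285 .27 1.6
```

```text
clock: 25.88
position: [0.5366, 0.1933, 0.2859]
tool_rot: [-3.141, -0.0, 1.601]
force: [0.7, -1.0, -3.8]
grip_width: 0.0045
finger_force: 98.4
clock: 26.38
position: [0.5266, 0.2741, 0.2858]
tool_rot: [-3.141, -0.001, 1.601]
force: [0.4, -1.9, -3.4]
grip_width: 0.0044
finger_force: 98.4
t 26.43 [0.5271 0.2724 0.2857] [-3.141 -0.     1.599] q [-0.13  0.48 -0.64  1.59  0.3   1.18 -0.81] w 0.0047 ff 98.4 F [-0.  -0.2 -3.2]
shift [0.058 0.181 0.078] turn [-0.    -0.    -0.001]
```

View pics/carry.png

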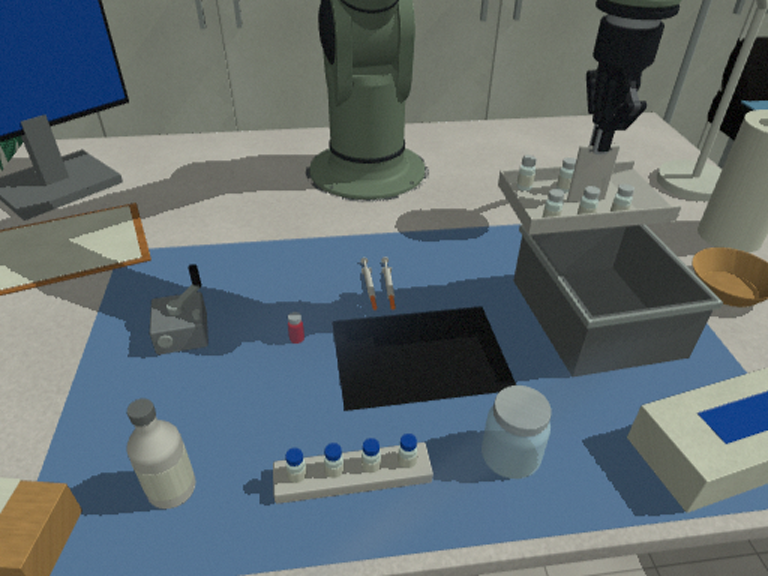

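The tray is held with all six vials at (525–625,160–205), and the mat and the drape are now clear. I centre it over the bin and tip it slowly.

```bash
python3 -m inch '[[0.058,0.18,0.03,0,0,0,0],[0.058,0.18,0.08,0,0,0,0],[0.058,0.18,0.08,0,-0.05,0,0],[0.058,0.18,0.08,0,-0.12,0,0],[0.058,0.18,0.08,0,-0.2,0,0],[0.058,0.18,0.08,0,-0.27,0,0],[0.058,0.18,0.08,0,-0.34,0,0],[0.058,0.18,0.08,0,-0.41,0,0],[0.058,0.18,0.08,0,-0.48,0,0],[0.058,0.18,0.08,0,-0.55,0,0],[0.058,0.18,0.08,0,-0.62,0,0],[0.058,0.18,0.08,0,-0.68,0,0],[0.058,0.18,0.08,0,-0.68,0,0],[0.058,0.18,0.08,0,-0.68,0,0]]'
python3 - <<'E'
from tray import *
f=grab('scene','pour.png',1.5)
g=grab('top');mat(g);o=bot.observe();print(np.round(o['qpos'],2),np.round(o['force'],1))
r=R.from_euler('xyz',o['tool_rot']).as_matrix();print(r[:,2],r[:,0])
E
```

```text
clock: 28.18
position: [0.5632, 0.2841, 0.2703]
tool_rot: [3.141, 1.065, 1.597]
force: [0.4, -1.0, -1.8]
grip_width: 0.0049
finger_force: 99.2
mat 5071 [0.61   0.0129] [0.1843 0.2551] 1.7
[-0.87  0.94 -0.02  1.13  0.67  1.93 -0.91] [-0.6 -0.4 -1.5]
[ 0.02259915 -0.87443284 -0.48461994] [-0.01234786  0.48446262 -0.87472481]
```

View pics/pour.png

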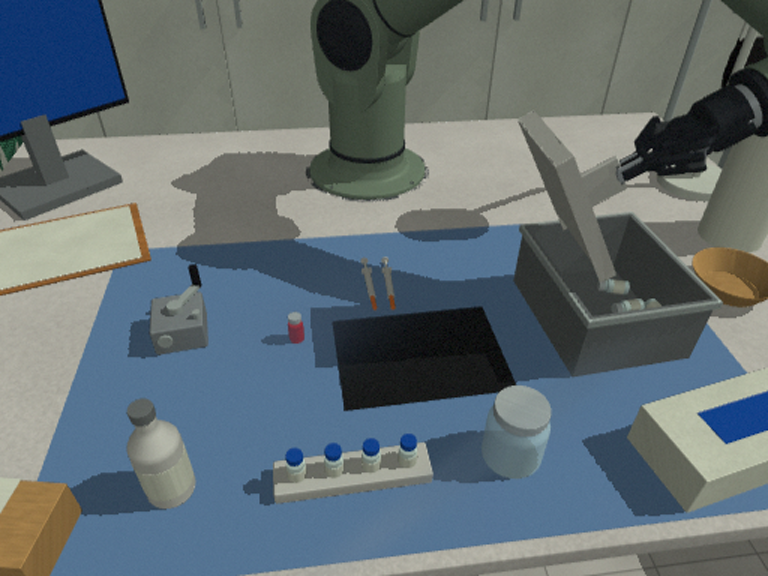

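The tray is tipped about 61°, and vials can be seen in the bin at (615,286) and (630,306). I let it drain and check.

```bash
python3 -m inch '[[0,0,0,0,0.01,0,0],[0,0,0,0,0.01,0,0],[0,0,0,0,0.01,0,0],[0,0,0,0,0.01,0,0]]'
python3 - <<'E'
from tray import *
f=grab('top','pour2.png',3.5,(70,120,250,260))
g=grab('scene')
c=g['img'][140:240,330:490];cv2.imwrite('pics/pour3.png',cv2.cvtColor(cv2.resize(c,None,fx=4,fy=4,interpolation=2),4))
E
```

```text
clock: 28.78
position: [0.563, 0.2843, 0.27]
tool_rot: [-3.141, 1.052, 1.598]
force: [-0.2, 0.4, -1.5]
grip_width: 0.0046
finger_force: 99.2
```

View pics/pour3.png

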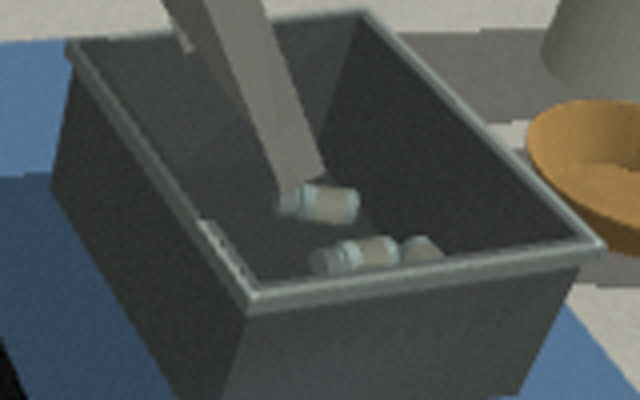

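```bash
python3 -m inch '[[0,0,0,0,0.07,0,0],[0,0,0,0,0.14,0,0],[0,0,0,0,0.22,0,0],[0,0,0,0,0.3,0,0],[0,0,0,0,0.38,0,0],[0,0,0,0,0.46,0,0],[0,0,0,0,0.54,0,0],[0,0,0,0,0.62,0,0],[0,0,0,0,0.67,0,0],[0,0,0,0,0.67,0,0]]'; python3 go.py .58 .1 .27 1.599
```

```text
clock: 30.12
position: [0.5636, 0.2823, 0.2704]
tool_rot: [3.141, 0.001, 1.595]
force: [-0.2, 1.1, -1.7]
grip_width: 0.0046
finger_force: 99.1
t 30.12 [0.5636 0.2823 0.2704] [3.141e+00 1.000e-03 1.595e+00] q [-0.36  0.5  -0.3   1.52  0.16  1.14 -0.67] w 0.0046 ff 99.1 F [-0.2  1.1 -1.7]
shift [-0.913  0.06   0.003] turn [ 0.     0.001 -0.002]
```

```bash
python3 -m inch '[[-0.15,0.02,0,0,0,0,0],[-0.35,0.03,0,0,0,0,0],[-0.6,0.04,0,0,0,0,0],[-0.85,0.1,0,0,0,0,0],[-0.95,0.15,0,0,0,0,0],[-0.95,0.15,0,0,0,0,0]]'
python3 - <<'E'
from tray import *
f=grab('top','bin.png',3.2,(70,130,300,260));print(handle(f))
E
python3 go.py .610 .0135 .0835 1.598
```

```text
clock: 30.88
position: [0.5986, 0.0941, 0.2697]
tool_rot: [-3.14, 0.002, 1.597]
force: [0.2, 1.6, -1.9]
grip_width: 0.0047
finger_force: 99.1
t 30.93 [0.5981 0.0957 0.2697] [-3.140e+00  1.000e-03  1.598e+00] q [-0.07  0.46 -0.27  1.59  0.13  1.11 -0.34] w 0.0046 ff 99.1 F [-0.1  0.3 -2.5]
shift [-0.411  0.05   0.932] turn [-0.001  0.001  0.   ]tray.py:6: RuntimeWarning: Mean of empty slice.
  u,s,vt=np.linalg.svd(p-p.mean(0),full_matrices=False);d=vt[0]*np.sign(vt[0][1])
  ret = um.true_divide(
Traceback (most recent call last):
  File "tray.py", line 6, in handle
    u,s,vt=np.linalg.svd(p-p.mean(0),full_matrices=False);d=vt[0]*np.sign(vt[0][1])
                                                            ~~^^^
IndexError: index 0 is out of bounds for axis 0 with size 0
```

View pics/bin.png

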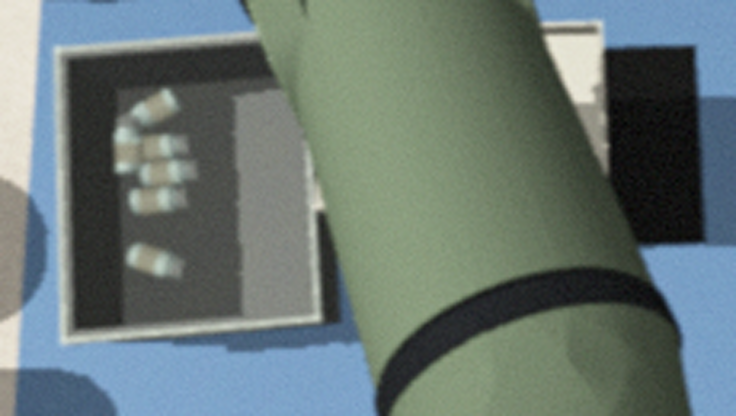

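All six vials lie in the bin, at crop (155,105), (125,150), (162,145), (165,170), (155,200) and (153,262). Now I set the tray down on the mat.

```bash
python3 -m inch '[[-0.2,0.03,0,0,0,0,0],[-0.411,0.05,0.1,0,0,0,0],[-0.411,0.05,0.3,0,0,0,0],[-0.411,0.05,0.55,0,0,0,0],[-0.411,0.05,0.75,0,0,0,0],[-0.411,0.05,0.86,0,0,0,0],[-0.411,0.05,0.91,0,0,0,0],[-0.411,0.05,0.935,0,0,0,0],[-0.411,0.05,0.945,0,0,0,0],[-0.411,0.05,0.945,0,0,0,0],[-0.411,0.05,0.945,0,0,0,0]]'; python3 go.py .610 .0135 .0805 1.598
```

```text
clock: 32.3
position: [0.6107, 0.0132, 0.0816]
tool_rot: [3.141, 0.0, 1.598]
force: [-0.0, 0.1, -2.6]
grip_width: 0.0042
finger_force: 99.1
t 32.3 [0.6107 0.0132 0.0816] [3.141 0.    1.598] q [ 0.03  0.68 -0.21  1.74  0.2   0.74 -0.26] w 0.0042 ff 99.1 F [-0.   0.1 -2.6]
shift [ 0.001 -0.003  0.006] turn [ 0.001  0.    -0.   ]
```

```bash
python3 -m inch '[[0,0,0.008,0,0,0,0],[0,0,0.008,0,0,0,0]]'; python3 -m inch '[[0,0,0,0,0,0,0.15],[0,0,0,0,0,0,0.3],[0,0,0,0,0,0,0.35],[0,0,0,0,0,0,0.35],[0,0,-0.15,0,0,0,0.35],[0,0,-0.4,0,0,0,0.35],[0,0,-0.6,0,0,0,0.35],[-0.3,-0.2,-0.6,0,0,0,0.35],[-0.6,-0.5,-0.6,0,0,0,0.35],[-0.95,-0.6,-0.6,0,0,0,0.35],[-0.95,-0.6,-0.6,0,0,0,0]]'
python3 - <<'E'
from tray import *
f=grab('top','after.png',3,(200,130,400,260));print(handle(f));whites(f);mat(f)
g=grab('scene');W=cloud(g);X,Y,Z=W[...,0],W[...,1],W[...,2]
m=(X>.4)&(X<.56)&(Y>-.43)&(Y<-.26)
for h in((.085,.105),(.053,.075),(.044,.053)):
    p=W[m&(Z>h[0])&(Z<h[1])];print(h,len(p),p.mean(0),p.min(0),p.max(0))
W=cloud(f);p=W[(W[...,0]>.4)&(W[...,0]<.56)&(W[...,1]>-.43)&(W[...,1]<-.26)&(W[...,2]>.085)];print(len(p),(p.min(0)+p.max(0))/2,p.mean(0))
E
python3 go.py
```

```text
clock: 32.55
position: [0.6108, 0.0132, 0.0812]
tool_rot: [3.14, 0.0, 1.597]
force: [-9.5, -0.8, 24.6]
grip_width: 0.0046
finger_force: 102.6
clock: 33.92
position: [0.4941, -0.1826, 0.1998]
tool_rot: [3.142, 0.001, 1.596]
force: [0.3, -0.4, 0.7]
grip_width: 0.0126
finger_force: 0.0
(array([0.6108, 0.0138]), array([0.0095, 0.0582]), 'yaw', 0.03)
tray outline 3274 [0.6108 0.0104] [0.1419 0.2241] 1.68
mat 1598 [ 0.6096 -0.0603] [0.4042 0.1918] 89.19
(0.085, 0.105) 37 [ 0.46982602 -0.33047677  0.09301856] [ 0.46079379 -0.33873242  0.08614449] [ 0.47543292 -0.32480066  0.09841823]
(0.053, 0.075) 241 [ 0.50774013 -0.34440058  0.06136497] [ 0.46501183 -0.38552259  0.05302635] [ 0.55183087 -0.3184052   0.07498961]
(0.044, 0.053) 624 [ 0.52571892 -0.35839608  0.04999689] [ 0.47280581 -0.40097897  0.04407903] [ 0.55999945 -0.31498585  0.05289073]
t 34.02 [ 0.4936 -0.1842  0.1996] [-3.141e+00  2.000e-03  1.592e+00] q [ 0.41  0.41 -0.22  1.88  0.11  0.87  0.16] w 0.0002 ff 0.0 F [0.2 0.4 0.1]Traceback (most recent call last):
  File "<stdin>", line 7, in <module>
    return umr_minimum(a, axis, None, out, keepdims, initial, where)
ValueError: zero-size array to reduction operation minimum which has no identity
```

View pics/after.png

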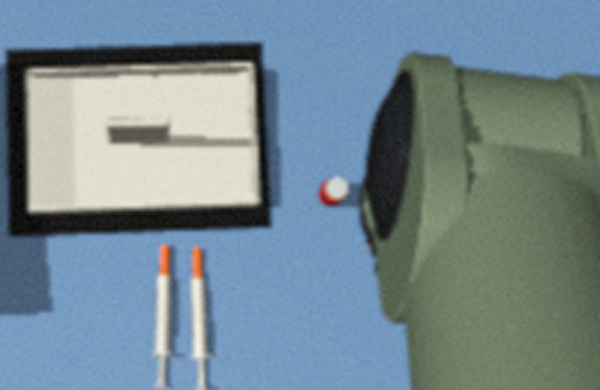

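The tray is empty and flat, centred on the mat within about 1 mm and with matching yaw. The syringes and the red vial are untouched. Now the lever: the hub is at about (0.520,-0.362) and the knob at (0.468,-0.332), which is 60 mm apart as it should be.

```bash
python3 go.py .468 -.332 .2 2.618;  python3 -c "
import numpy as np
a=np.radians
for d in(150,140,130,120,110,100,95,90,87,84,80):
  # frame at start: tool x=radial(150deg), tool y=dir 60deg
  p=.06*np.array([np.cos(a(d))-np.cos(a(150)),np.sin(a(d))-np.sin(a(150))])
  print(d,np.round([p@[np.cos(a(150)),np.sin(a(150))]/.2,p@[np.cos(a(60)),np.sin(a(60))]/.2],3),'rz',round((150-d)/90,3))"
```

```text
t 34.02 [ 0.4936 -0.1842  0.1996] [-3.141e+00  2.000e-03  1.592e+00] q [ 0.41  0.41 -0.22  1.88  0.11  0.87  0.16] w 0.0002 ff 0.0 F [0.2 0.4 0.1]
shift [-0.736 -0.143 -0.001] turn [-0.001  0.001 -0.653]
150 [0. 0.] rz 0.0
140 [-0.005  0.052] rz 0.111
130 [-0.018  0.103] rz 0.222
120 [-0.04  0.15] rz 0.333
110 [-0.07   0.193] rz 0.444
100 [-0.107  0.23 ] rz 0.556
95 [-0.128  0.246] rz 0.611
90 [-0.15  0.26] rz 0.667
87 [-0.164  0.267] rz 0.7
84 [-0.178  0.274] rz 0.733
80 [-0.197  0.282] rz 0.778
```

```bash
python3 -m inch '[[-0.2,-0.04,0,0,0,-0.11,0.5],[-0.4,-0.08,0,0,0,-0.22,0.5],[-0.6,-0.12,0,0,0,-0.33,0.5],[-0.736,-0.143,0,0,0,-0.44,0.5],[-0.736,-0.143,0,0,0,-0.55,0.5],[-0.736,-0.143,0,0,0,-0.653,0.5],[-0.736,-0.143,0,0,0,-0.653,0.5],[-0.736,-0.143,0,0,0,-0.653,0.5]]'; python3 go.py .468 -.332 .083 2.618
```

```text
clock: 35.02
position: [0.4711, -0.3276, 0.1995]
tool_rot: [3.141, 0.0, 2.62]
force: [0.8, 0.4, -0.2]
grip_width: 0.0425
finger_force: 0.0
t 35.02 [ 0.4711 -0.3276  0.1995] [3.141 0.    2.62 ] q [ 0.81  0.5  -0.42  1.75  0.24  0.95  1.34] w 0.0425 ff 0.0 F [ 0.8  0.4 -0.2]
shift [ 0.003 -0.027  0.582] turn [0.    0.    0.001]
```

```bash
python3 -m inch '[[0,0,0,0,0,0,0.5],[0,0,0.2,0,0,0,0.5],[0,0,0.4,0,0,0,0.5],[0,0,0.53,0,0,0,0.5],[0,0,0.583,0,0,0,0.5],[0,0,0.583,0,0,0,0.3],[0,0,0.583,0,0,0,0.3]]' 20
python3 - <<'E'
from h import *
f=grab('scene','knob.png',5,(80,140,200,250))
E
python3 go.py .468 -.332 .083 2.618
```

```text
clock: 35.9
position: [0.4714, -0.3282, 0.0839]
tool_rot: [-3.141, 0.001, 2.623]
force: [-0.2, 0.8, -0.6]
grip_width: 0.0259
finger_force: 0.1
t 35.95 [ 0.4714 -0.3282  0.084 ] [-3.141e+00  2.000e-03  2.623e+00] q [ 0.76  0.65 -0.36  1.83  0.34  0.72  1.26] w 0.0261 ff 0.1 F [-0.8 -1.   0.4]
shift [ 0.005 -0.025  0.005] turn [-0.     0.001  0.003]
```

View pics/knob.png

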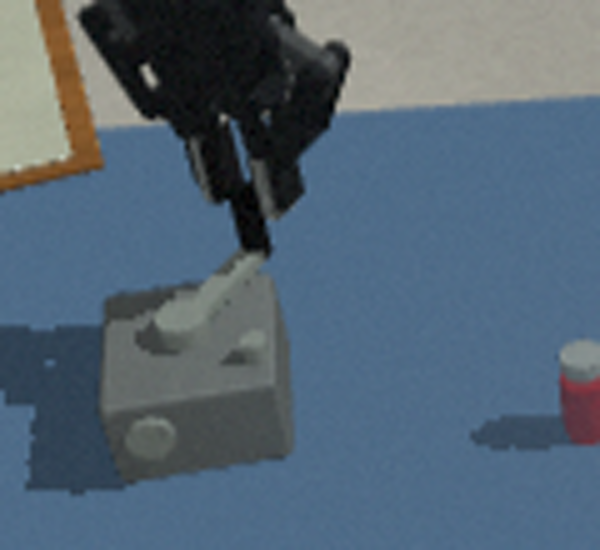

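The knob stands between the fingers (crop (255,235)). Now I swing it along its arc.

```bash
python3 -m inch '[[-0.005,0.052,0,0,0,0.11,0.3],[-0.018,0.103,0,0,0,0.22,0.3],[-0.04,0.15,0,0,0,0.33,0.3],[-0.07,0.193,0,0,0,0.44,0.3],[-0.107,0.23,0,0,0,0.55,0.3],[-0.128,0.246,0,0,0,0.61,0.3],[-0.15,0.26,0,0,0,0.667,0.3],[-0.15,0.26,0,0,0,0.667,0.3]]'
python3 - <<'E'
from h import *
f=grab('scene');c=f['img'][140:250,80:200];cv2.imwrite('pics/knob2.png',cv2.cvtColor(cv2.resize(c,None,fx=5,fy=5,interpolation=2),4))
E
python3 go.py .523 -.302 .083 1.518
```

```text
clock: 36.95
position: [0.5227, -0.2979, 0.0836]
tool_rot: [3.141, 0.001, 1.576]
force: [-4.5, -2.5, 2.6]
grip_width: 0.0258
finger_force: 2.3
t 37.0 [ 0.5225 -0.2979  0.0836] [-3.141e+00  1.000e-03  1.577e+00] q [ 0.48  0.66 -0.08  1.77  0.08  0.71  0.36] w 0.0251 ff 2.3 F [-4.8 -1.9  2.2]
shift [-0.02   0.003  0.003] turn [-0.     0.     0.038]
```

View pics/knob2.png

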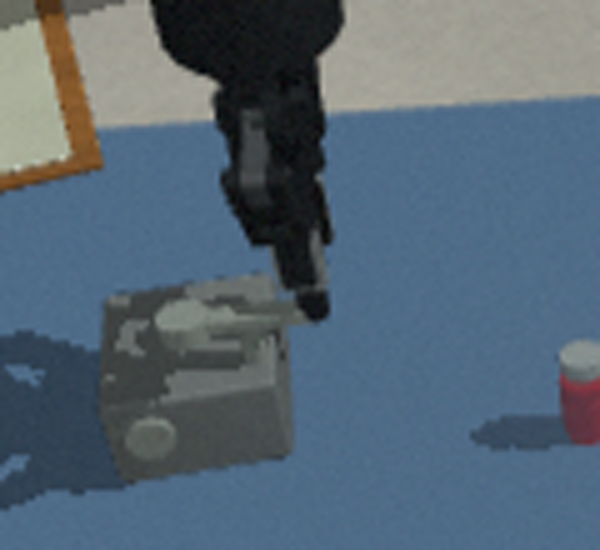

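The knob has moved to crop (313,303), with the spring pushing back at about 5 N. I continue in small steps until the force shows the hard stop.

```bash
for i in 1; do python3 -m inch '[[-0.01,0.015,0,0,0,0.02,0.3],[-0.01,0.015,0,0,0,0.02,0.3]]'; done; python3 -m inch '[[-0.005,0.02,0,0,0,0.02,0.3],[-0.005,0.02,0,0,0,0.02,0.3]]'
```

```text
clock: 37.25
position: [0.5253, -0.2991, 0.0834]
tool_rot: [-3.141, -0.001, 1.546]
force: [-5.5, 2.2, 2.6]
grip_width: 0.0256
finger_force: 2.7
clock: 37.5
position: [0.5283, -0.2998, 0.0831]
tool_rot: [-3.139, -0.001, 1.514]
force: [-8.5, 4.3, 4.6]
grip_width: 0.026
finger_force: 4.7
```

```bash
python3 -m inch '[[0,0.02,0,0,0,0.02,0.3],[0,0.02,0,0,0,0.02,0.3],[0,0.02,0,0,0,0.02,0.3]]'; python3 go.py
```

```text
clock: 37.88
position: [0.5296, -0.3001, 0.0827]
tool_rot: [-3.134, -0.002, 1.482]
force: [-23.1, 6.7, 12.8]
grip_width: 0.0255
finger_force: 12.2
t 37.88 [ 0.5296 -0.3001  0.0827] [-3.134e+00 -2.000e-03  1.482e+00] q [ 0.46  0.68 -0.06  1.75  0.06  0.73  0.28] w 0.0255 ff 12.2 F [-23.1   6.7  12.8]
```

The force jumped to 23 N while the fingers stalled at a swing of about 1.1 rad, so the lever is at its stop. Now I let it spring back along the arc and lift off.

```bash
python3 -m inch '[[0,-0.027,0,0,0,0,0.3],[-0.013,-0.089,0,0,0,-0.115,0.3],[-0.037,-0.147,0,0,0,-0.23,0.3],[-0.073,-0.198,0,0,0,-0.345,0.3],[-0.119,-0.241,0,0,0,-0.46,0.35],[-0.173,-0.273,0,0,0,-0.575,0.4],[-0.203,-0.285,0,0,0,-0.69,0.45],[-0.203,-0.285,0,0,0,-0.73,0.5],[-0.203,-0.285,0,0,0,-0.73,0.5],[-0.203,-0.285,-0.15,0,0,-0.73,0.5],[-0.203,-0.285,-0.4,0,0,-0.73,0.5],[-0.203,-0.285,-0.7,0,0,-0.73,0.5],[-0.203,-0.285,-0.7,0,0,-0.73,0.5],[-0.203,-0.285,-0.7,0,0,-0.73,0.5]]'
python3 - <<'E'
from tray import *
f=grab('scene','final.png',1.5);W=cloud(f);p=W[(W[...,0]>.4)&(W[...,0]<.56)&(W[...,1]>-.43)&(W[...,1]<-.26)&(W[...,2]>.085)&(W[...,2]<.105)];print(len(p),p.mean(0))
print(vials(f));g=grab('top');
try: print(handle(g))
except Exception as e: print('occluded')
E
python3 go.py
```

```text
clock: 39.62
position: [0.4733, -0.336, 0.2231]
tool_rot: [-3.141, 0.001, 2.628]
force: [-0.7, -0.2, -0.2]
grip_width: 0.0427
finger_force: 0.0
35 [ 0.46952976 -0.33083548  0.09283362]
[(np.float64(0.5192), np.float64(0.5376), np.float64(0.0413), 61, np.float64(706.0), np.float64(279.0), array([103,  82,  51])), (np.float64(0.5553), np.float64(-0.1745), np.float64(0.0511), 58, np.float64(294.0), np.float64(321.0), array([114,  96, 102]))]
(array([0.61  , 0.0138]), array([0.0091, 0.0583]), 'yaw', 0.031)
t 39.73 [ 0.473  -0.3358  0.222 ] [ 3.141e+00 -1.000e-03  2.628e+00] q [ 0.82  0.48 -0.43  1.71  0.23  1.    1.37] w 0.0425 ff 0.0 F [-0.1  0.3 -0.3]
```

View pics/final.png

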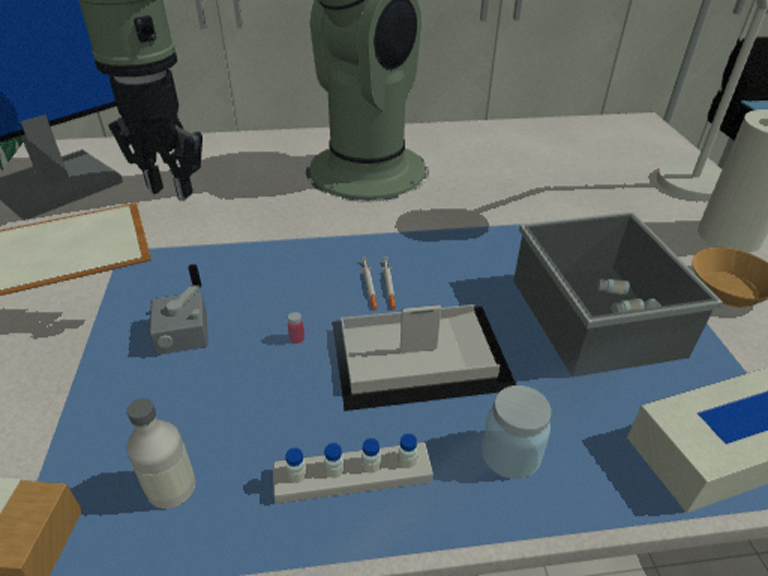

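The lever is back at rest with its knob at (194,275), the empty tray is on its mat, and the vials are in the bin. The syringes, the rack and the red vial have not moved, and the gripper is clear of everything.

```bash
python3 -c "from workcell import bot; print(bot.job_done())"
```

```text
the job is handed in; nothing more can be done
None
```

All six spent vials are in the bin, the empty tray is back flat and centred on its mat, and then the tally lever was pushed to its stop and sprang back; job handed in at about 40 s, verdict not shown.

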